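# Restock the condiment chest

## Robot

A 6-joint arm with a two-finger parallel gripper is mounted at the origin on the work surface. World frame = base frame: x ahead of the robot, y to its left, z up, the work surface at z = 0. Lengths are in m, angles in rad, forces in N, time in s.
With the tool pointing down it reaches from about 0.25 to 0.725 m from the base axis. Payload 4 kg.
Tool frame: the origin (TCP) lies on the centre line of the jaws, within the pads' length; the fingertips stand 22 mm ahead of it and the grasp point (between the pads) lies 3 mm ahead of it (bot.tip_reach is the distance from the TCP to the fingertips, in m); z points along the fingers, y is the line along which they close (so a half turn about z gives the same grasp; the last joint's range is limited). The gripper opens to 85 mm and grips with 20 to 120 N. Pads are 22 mm wide; open, the fingers measure 114 mm over their backs; the gripper's body (76 mm by 85 mm) begins 54 mm behind the grasp point. The pads swing forward as they close: fully open they stand 13 mm farther back than shut.
Start: joints at [1.235, 0.241, 0.005, 1.335, 0, 1.571], TCP at [0.165, 0.472, 0.22] pointing down, gripper open.
Joint ranges: [-2.72, 2.72], [-1.05, 1.87], [-1.09, 1.28], [-1.99, 2.15], [-1.42, 1.44], [-3.14, 3.14]. Speed limits (rad/s): [2.79, 2.79, 3.14, 3.14, 3.14, 3.14].

## Interface

Orientations are given as a unit quaternion [x, y, z, w].
In Python, from workcell import bot gives the robot as it stands. The module is installed in compiled form; this text tells all that it offers.
- The arm moves only by the tool apply_moves, never from a script. Its argument "commands" is a list of rows, each a list of 4 numbers: the shift along the tool's x, y, z scaled (see below), then the turn about the tool's z scaled (see below). In form: [[tx, ty, tz, roll], ...]. A call has exactly 5 rows; each row shifts and turns the commanded pose from where the row before left it, along the tool's axes as they then stand; what a row does not reach is not made up. The controller multiplies each number of a shift by 20 mm and each number of a turn by 60 degrees. A row lasts 1/12 s, in which the tool goes at most 41.7 mm and 7.16 degrees, less where a joint would pass 70% of its speed; a pose out of reach is approached as far as the arm can. A call with a number of a shift or a turn outside -1 to 1 is refused whole. A call with a gripper value outside its range is refused whole. "claw" is the closure, from 0 (fully open) to 1 (shut), set as the call begins (left out, the last holds). The fingers move at their own pace and stop on an object; the grip force is fixed at half the most. Time passes only in rows, so rows that do not move let the fingers close, or fill a call up. It gives the time, the measured TCP pose, the force, the opening and the grip force at its end, in the units of the state.
- bot.get_obs(): the state, without advancing time (a new reading comes with each control period).
- bot.camera(name): name is "scene" or "side" or "wrist"; returns a dict with "image" (420x560x3 uint8, blue, green, red), "camera_matrix" (3x3 intrinsics, pixels), "R" (3x3) and "t" (3): a world point X has camera coordinates R X + t. Camera axes: x right, y down, z forward; pixel columns grow to the right and rows downward; lengths in m; the calibration is good to about 2 mm. A picture is of the moment at which its call begins. There is no depth.
- bot.job_done(): hands the job in; it is judged then, once.
The state is a dict: "clock": time; "joint_pos": joint angles; "joint_vel": joint speeds; "tau": joint torques, N m; "eef_pos": TCP position; "tool_rot": TCP orientation; "ft_force": force on the tool from outside, world axes, zero at the start; "ft_torque": the same for the moment, N m; "grip_width": finger opening in m; "grasp_force": force on a finger pad.
Only numpy, scipy, OpenCV 4.12 (cv2) and the standard library are available. Lean on these libraries where they do the work, as an engineer would, in place of code of your own. Each camera call takes 0.05 s, during which the arm holds its last target. There are 200 camera calls.

## Task

Slide the lid of the wooden condiment chest all the way back, find the cells of its row that stand empty, and set the two spare small jars down upright in them, one to a cell. Set the jars down rather than dropping them, leave what already stands in the other cells where it is, and do not disturb the wide jar and the pepper mill on the table; leave the chest open.

Things in the scene. Friction and masses are not known exactly. Their poses are not given: they have to be found in the camera images.
- chest: Fixed wooden chest, 180 (x) x 374 (y) x 105 mm high. Origin: centre of underside; x from open front to closed back, y along the row of five cells, z up. Cells centred at x -52, y 120, 60, 0, -60, -120 mm; two are empty, three hold two jars and a shaker. End walls at y +-175 to +-187 mm, 105 mm high; behind the row (x 0 to 90 mm) a closed compartment 92 mm high.
- lid (a joint): Flat wooden lid sliding along the chest's +x, in m: 0 shut over the cells, 0.09 fully back, clear of them. Underside at z 95, top at 105 mm. About 2 N of friction; stays where left. Its handle is an upright wooden bar on top, 14 mm thick (x), 80 mm long (y), from z 105 to 131 mm, centred at x = -43 mm + joint value, y = 0 of the chest.
- cell_1 (a point): Centre of the floor of cell 1 of 5 (counted from the chest's +y end), 8 mm above the table; axes as the chest's. A cell is 52 x 52 mm inside, its walls (8 mm thick) reach 40 mm above the table.
- cell_2 (a point): Centre of the floor of cell 2 of 5 (counted from the chest's +y end), 8 mm above the table; axes as the chest's. A cell is 52 x 52 mm inside, its walls (8 mm thick) reach 40 mm above the table.
- cell_3 (a point): Centre of the floor of cell 3 of 5 (counted from the chest's +y end), 8 mm above the table; axes as the chest's. A cell is 52 x 52 mm inside, its walls (8 mm thick) reach 40 mm above the table.
- cell_4 (a point): Centre of the floor of cell 4 of 5 (counted from the chest's +y end), 8 mm above the table; axes as the chest's. A cell is 52 x 52 mm inside, its walls (8 mm thick) reach 40 mm above the table.
- cell_5 (a point): Centre of the floor of cell 5 of 5 (counted from the chest's +y end), 8 mm above the table; axes as the chest's. A cell is 52 x 52 mm inside, its walls (8 mm thick) reach 40 mm above the table.
- spare_a: Small white ceramic condiment jar: round body 44 mm in diameter and 50 mm high, on top of it a round wooden knob 20 mm in diameter and 28 mm high (78 mm in all), about 130 g. Origin: centre of the underside, z up. A spare that stands on the table beside the chest.
- spare_b: Small white ceramic condiment jar: round body 44 mm in diameter and 50 mm high, on top of it a round wooden knob 20 mm in diameter and 28 mm high (78 mm in all), about 130 g. Origin: centre of the underside, z up. The other spare, standing on the table beside the chest.
- jar_c: Small white ceramic condiment jar: round body 44 mm in diameter and 50 mm high, on top of it a round wooden knob 20 mm in diameter and 28 mm high (78 mm in all), about 130 g. Origin: centre of the underside, z up. Already stands in one of the cells.
- jar_d: Small white ceramic condiment jar: round body 44 mm in diameter and 50 mm high, on top of it a round wooden knob 20 mm in diameter and 28 mm high (78 mm in all), about 130 g. Origin: centre of the underside, z up. Already stands in another of the cells.
- shaker: Metal shaker without a knob, 40 mm in diameter at the foot and 56 mm high, which stands in one of the cells. Origin: centre of the underside.
- wide_jar: Bystander: a wider jar of the same make, body 66 mm in diameter and 58 mm high, same knob (86 mm in all), too wide for a cell; stands on the table. Origin: centre of the underside.
- mill: Bystander: dark wooden pepper mill, 50 mm in diameter at the foot, 122 mm high, standing on the table. Origin: centre of the underside.

How it is judged:
On the way, in this order (a step that is already met when the one before it is completed fails the run):
1. the lid is slid back by at least 80 of its 90 mm (value of joint lid above 0.08 m), for 0.2 s.
2. one spare jar stands released in an empty cell ((((horizontal distance between spare_a and cell_1 below 0.01 m or horizontal distance between spare_a and cell_2 below 0.01 m or horizontal distance between spare_a and cell_3 below 0.01 m or horizontal distance between spare_a and cell_4 below 0.01 m or horizontal distance between spare_a and cell_5 below 0.01 m) and height (world z) of spare_a below 0.012 m and angle between spare_a's own z axis and vertical below 0.09 rad and linear speed of spare_a below 0.03 m/s and contact force between spare_a and the fingers below 0.1 N) or ((horizontal distance between spare_b and cell_1 below 0.01 m or horizontal distance between spare_b and cell_2 below 0.01 m or horizontal distance between spare_b and cell_3 below 0.01 m or horizontal distance between spare_b and cell_4 below 0.01 m or horizontal distance between spare_b and cell_5 below 0.01 m) and height (world z) of spare_b below 0.012 m and angle between spare_b's own z axis and vertical below 0.09 rad and linear speed of spare_b below 0.03 m/s and contact force between spare_b and the fingers below 0.1 N))), for 0.2 s.
At the end, for the whole second after the job is handed in: Both spare jars stand upright (within 5 degrees) on the floors of the two cells that were empty, their axes within 10 mm of the cells' centres, at rest and released; the lid is at least 80 mm back (of 90 mm) (value of joint lid above 0.08 m and (horizontal distance between spare_a and cell_1 below 0.01 m or horizontal distance between spare_a and cell_2 below 0.01 m or horizontal distance between spare_a and cell_3 below 0.01 m or horizontal distance between spare_a and cell_4 below 0.01 m or horizontal distance between spare_a and cell_5 below 0.01 m) and height (world z) of each of spare_a, spare_b below 0.012 m and angle between each of spare_a, spare_b's own z axis and vertical below 0.09 rad and linear speed of each of spare_a, spare_b below 0.03 m/s and contact force between each of spare_a, spare_b and the fingers below 0.1 N and (horizontal distance between spare_b and cell_1 below 0.01 m or horizontal distance between spare_b and cell_2 below 0.01 m or horizontal distance between spare_b and cell_3 below 0.01 m or horizontal distance between spare_b and cell_4 below 0.01 m or horizontal distance between spare_b and cell_5 below 0.01 m)); the robot touches nothing.
It fails at once if a jar or the shaker that already stood in the chest is shifted by more than 12 mm or tipped by more than 15 degrees (distance of any of jar_c, jar_d, shaker from where it was at the start of the episode above 0.012 m or angle between any of jar_c, jar_d, shaker's own z axis and vertical above 0.26 rad).
It fails at once if the wide jar or the pepper mill is shifted by more than 30 mm or tipped by more than 15 degrees (distance of any of wide_jar, mill from where it was at the start of the episode above 0.03 m or angle between any of wide_jar, mill's own z axis and vertical above 0.26 rad).
It fails at once if a spare jar is let go (out of the fingers) with its underside more than 30 mm above the table, that is more than 22 mm above the cell floor ((height (world z) of spare_a above 0.03 m and contact force between spare_a and the fingers below 0.02 N) or (height (world z) of spare_b above 0.03 m and contact force between spare_b and the fingers below 0.02 N)).
It also fails if it takes over 61 s, if anything falls off the work surface, if the arm or the gripper's body presses on something with over 40 N, if the wrist force passes 120 N, or if a joint passes its speed limit or range.

## Working session

There is one attempt and no reset: what is moved stays moved. The work goes in short steps, Python scripts to look and compute and a tool call to move; the robot and the scene stay as the last step left them, time stands still between calls to the robot, and variables do not carry over. Pictures are saved under pics/ and viewed, at most 10 in all, crops included, and the job is handed in when it is done.

Besides the shell and the picture viewer there is one more tool, called after "Request:" by a JSON object that holds its "name" and its "arguments", one argument or row to a line. apply_moves: Moves the arm, as the interface text tells. Shifts and turns lie within -1 to 1; 1 stands for 20 mm of shift or 60 degrees of turn. Its arguments: {"type":"object","properties":{"commands":{"type":"array","items":{"type":"array","items":{"type":"number","minimum":-1,"maximum":1}}},"claw":{"type":"number"}},"required":["commands"]}

```bash
mkdir -p pics
python3 - <<'E'
from workcell import bot
import cv2,json,numpy as np
for n in("scene","side","wrist"):
    c=bot.camera(n); cv2.imwrite(f"pics/{n}0.png",c["image"])
    np.savez(f"pics/{n}0.npz",**{k:np.array(c[k]) for k in("camera_matrix","R","t")})
    R=np.array(c["R"]);print(n,np.round(-R.T@c["t"],3))
o=bot.get_obs();print(o["clock"],o["eef_pos"],o["tool_rot"],o["grip_width"])
E
```

```text
scene [ 0.9   -0.777  0.736]
side [ 0.053 -0.759  0.613]
wrist [0.086 0.499 0.373]
0.15 [0.16459317 0.47160851 0.21891802] [ 1.67105103e-01  9.85938760e-01 -7.90751953e-04 -1.40843135e-04] 0.08514382323458561
```

View pics/scene0.png

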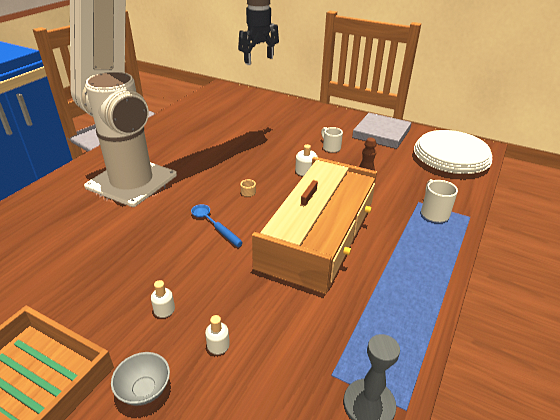

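View pics/side0.png

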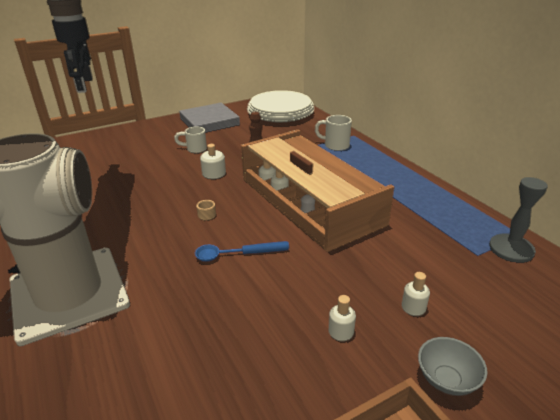

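Scene view: chest around (315,225), handle (310,192), spares at (162,300) and (217,335), wide jar (306,160), mill (369,152). Side view: spares at (342,318) and (415,295), chest (315,185). Next I'll measure with zoomed crops.

```bash
python3 - <<'E'
import cv2
a=cv2.imread("pics/scene0.png")[145:300,240:390];b=cv2.imread("pics/side0.png")[125:245,230:395]
cv2.imwrite("pics/cs.png",cv2.resize(a,None,fx=3.8,fy=3.8,interpolation=cv2.INTER_CUBIC))
cv2.imwrite("pics/cd.png",cv2.resize(b,None,fx=4.8,fy=4.8,interpolation=cv2.INTER_CUBIC))
E
cat > h.py <<'E'
import numpy as np,cv2
def cam(f):
    d=np.load(f);return d["camera_matrix"],d["R"],d["t"]
def ray(c,p):
    K,R,t=c;o=-R.T@t;d=R.T@np.linalg.solve(K,[p[0],p[1],1.]);return o,d/np.linalg.norm(d)
def onz(c,p,z):
    o,d=ray(c,p);return o+d*(z-o[2])/d[2]
def proj(c,X):
    K,R,t=c;q=K@(R@np.array(X)+t);return q[:2]/q[2]
def tri(c1,p1,c2,p2):
    o1,d1=ray(c1,p1);o2,d2=ray(c2,p2)
    s=np.linalg.lstsq(np.c_[d1,-d2],o2-o1,rcond=None)[0]
    a,b=o1+s[0]*d1,o2+s[1]*d2;return (a+b)/2,np.linalg.norm(a-b)
E
python3 - <<'E'
from h import *
for n,boxes in(("scene",[(145,275,180,325),(200,310,235,360),(290,140,320,180)]),("side",[(325,290,362,345),(398,268,435,320),(196,140,230,182)])):
    im=cv2.imread(f"pics/{n}0.png");c=cam(f"pics/{n}0.npz");hsv=cv2.cvtColor(im,cv2.COLOR_BGR2HSV)
    for x0,y0,x1,y1 in boxes:
        h=hsv[y0:y1,x0:x1].astype(int)
        w=((h[...,1]<75)&(h[...,2]>90)).astype(np.uint8)
        k=((h[...,1]>85)&(h[...,0]>12)&(h[...,2]>130)).astype(np.uint8)
        out=[]
        for m,z in((w,.025),(k,.064)):
            N,l,s,ce=cv2.connectedComponentsWithStats(m);i=1+np.argmax(s[1:,4]);p=ce[i]+[x0,y0]
            out+= [s[i].tolist(),p.round(1).tolist(),onz(c,p,z).round(4).tolist()]
        print(n,out)
E
```

```text
scene [[6, 13, 24, 30, 485], [162.6, 303.9], [0.4078, -0.3419, 0.025], [8, 5, 13, 17, 143], [159.2, 287.9], [0.4013, -0.3362, 0.064]]
scene [[6, 13, 23, 32, 533], [217.3, 339.9], [0.5565, -0.3612, 0.025], [10, 5, 12, 18, 162], [215.6, 323.3], [0.5514, -0.3548, 0.064]]
scene [[5, 10, 22, 26, 336], [303.5, 162.0], [0.4156, 0.3093, 0.025], [11, 14, 19, 26, 245], [312.9, 170.2], [0.4845, 0.2227, 0.064]]
side [[4, 15, 27, 36, 728], [341.4, 323.8], [0.3991, -0.3403, 0.025], [13, 4, 12, 10, 93], [343.6, 298.9], [0.4116, -0.3248, 0.064]]
side [[4, 14, 28, 34, 681], [414.9, 299.5], [0.5479, -0.3582, 0.025], [16, 3, 13, 10, 83], [420.0, 275.3], [0.5652, -0.3438, 0.064]]
side [[0, 0, 30, 39, 706], [210.5, 161.3], [0.4278, 0.3295, 0.025], [11, 3, 8, 5, 33], [210.5, 145.1], [0.4396, 0.3496, 0.064]]
```

View pics/cs.png

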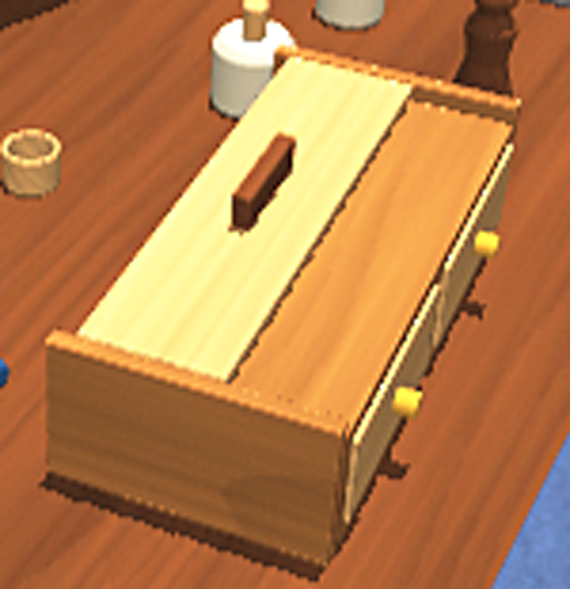

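View pics/cd.png

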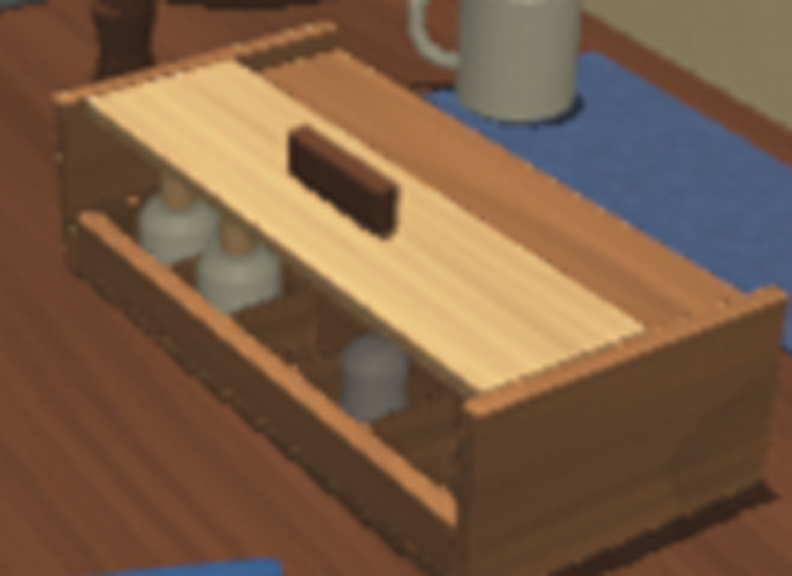

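Front view through the open front: jars in cells 1 and 2, cell 3 empty, shaker in cell 4 (crop (375,375)), cell 5 empty. Cells 3 and 5 are therefore the targets. Chest corners are readable in both crops.

Run:
```python
from h import *
from workcell import bot
print("tip",bot.tip_reach)
A,B=cam("pics/scene0.npz"),cam("pics/side0.npz")
S=lambda x,y:(240+x/3.8-.37,145+y/3.8-.37)
D=lambda x,y:(230+x/4.8-.4,125+y/4.8-.4)
P={"nf":(S(47,337),D(470,402)),"nb":(S(352,430),D(785,292)),"ff":(S(280,50),D(58,98)),"fb":(S(518,100),D(335,25)),
"h1":(S(286,135),D(301,126)),"h2":(S(242,200),D(393,187))}
for k,(p,q) in P.items():
    X,e=tri(A,p,B,q);print(k,X.round(4),round(e,4),onz(A,p,.105).round(4),onz(B,q,.105).round(4))
for n,p,q in(("a",(162.6,303.9),(341.4,323.8)),("b",(217.3,339.9),(414.9,299.5)),("wide",(305,163),(211.5,165)),("a knobtop",(159.2,283.5),(343.8,299)),("b knobtop",(215.8,319),(420,275.3))):
    X,e=tri(A,p,B,q);print(n,X.round(4),round(e,4))
```

```text
tip 0.022
nf [ 0.503  -0.1386  0.1079] 0.0051 [ 0.5026 -0.1394  0.105 ] [ 0.507  -0.1311  0.105 ]
nb [ 0.6856 -0.1241  0.1032] 0.0001 [ 0.6862 -0.1259  0.105 ] [ 0.6835 -0.1262  0.105 ]
ff [0.4816 0.2268 0.1031] 0.0033 [0.4839 0.2207 0.105 ] [0.481  0.2266 0.105 ]
fb [0.6586 0.2333 0.1076] 0.003 [0.6569 0.2404 0.105 ] [0.6603 0.2351 0.105 ]
h1 [0.5495 0.0839 0.1316] 0.0014 [0.5345 0.1206 0.105 ] [0.5775 0.132  0.105 ]
h2 [0.5552 0.007  0.1305] 0.0025 [0.5414 0.038  0.105 ] [0.5828 0.05   0.105 ]
a [ 0.4027 -0.3369  0.0185] 0.0019
b [ 0.5528 -0.3556  0.0184] 0.0031
wide [0.4218 0.3071 0.0249] 0.0007
a knobtop [ 0.4032 -0.3355  0.077 ] 0.0
b knobtop [ 0.5528 -0.3542  0.0772] 0.0007
```

View pics/wrist0.png

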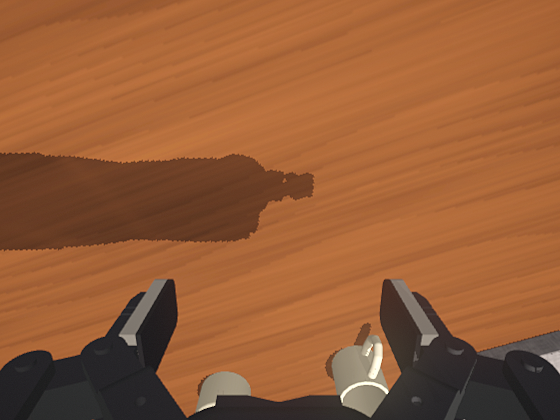

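Wrist view: only the table and the fingers (tips at about (160,285) and (395,285)), nothing of use yet. Spares are at about (0.403,-0.336) and (0.553,-0.355); the chest centre is about (0.582,0.049) with yaw about 3.9°. Rolling the tool to match the chest.

Request:
{"name": "apply_moves", "arguments": {
  "commands": [
    [0,0,0,0.111],
    [0,0,0,0.111],
    [0,0,0,0.111],
    [0,0,0,0.111],
    [0,0,0,0.111]
  ],
  "claw": 0
}}

```text
clock: 0.57
eef_pos: [0.1647, 0.4718, 0.2192]
tool_rot: [0.445, 0.895, -0.0, 0.0]
ft_force: [-0.4, -1.0, -0.2]
grip_width: 0.0852
grasp_force: 0.0
```

Request:
{"name": "apply_moves", "arguments": {
  "commands": [
    [0,0,0,0.111],
    [0,0,0,0.111],
    [0,0,0,0.111],
    [0,0,0,0.111],
    [0,0,0,0.111]
  ]
}}

```text
clock: 0.98
eef_pos: [0.1647, 0.4718, 0.2192]
tool_rot: [0.683, 0.73, -0.0, 0.0]
ft_force: [0.2, 1.5, 0.8]
grip_width: 0.0855
grasp_force: 0.0
```

```bash
cat >> h.py <<'E'
def state(bot):
    from scipy.spatial.transform import Rotation as Ro
    o=bot.get_obs();M=Ro.from_quat(o["tool_rot"]).as_matrix();p=np.array(o["eef_pos"])
    print("t",o["clock"],"p",p.round(4),"y-yaw",np.degrees(np.arctan2(M[1,1],M[0,1])).round(2),"z",M[:,2].round(3),"w",round(o["grip_width"],4),"g",o["grasp_force"],"f",np.round(o["ft_force"],1),"q",np.round(o["joint_pos"],2))
    return p,M
E
python3 - <<'E'
from h import *
from workcell import bot
p,M=state(bot);c=bot.camera("wrist");c=[np.array(c[k]) for k in("camera_matrix","R","t")]
o,d=ray(c,(280,210));print("cam in tool",(M.T@(o-p)).round(4),"axis in tool",(M.T@d).round(3),c[0])
E
```

```text
t 0.9833 p [0.1647 0.4718 0.2192] y-yaw 3.83 z [-0.    -0.001 -1.   ] w 0.0855 g 0.0 f [0.2 1.5 0.8] q [1.23 0.24 0.   1.34 0.   2.74]
cam in tool [ 0.0831 -0.0002 -0.1539] axis in tool [-0.327  0.006  0.945] [[357.56254405   0.         278.2199123 ]
 [  0.         357.56254405 209.03795344]
 [  0.           0.           1.        ]]
```

Request:
{"name": "apply_moves", "arguments": {
  "commands": [
    [-0.9,0.69,-0.2,0],
    [-0.9,0.69,-0.2,0],
    [-0.9,0.69,-0.2,0],
    [-0.9,0.69,-0.2,0],
    [-0.9,0.69,-0.2,0]
  ]
}}

```text
clock: 1.45
eef_pos: [0.2405, 0.3863, 0.2395]
tool_rot: [0.68, 0.733, -0.0, 0.0]
ft_force: [-0.3, 0.5, -0.5]
grip_width: 0.0855
grasp_force: 0.0
```

Request:
{"name": "apply_moves", "arguments": {
  "commands": [
    [-0.9,0.69,-0.2,0],
    [-0.9,0.69,-0.2,0],
    [-0.9,0.69,-0.2,0],
    [-0.9,0.69,-0.2,0],
    [-0.9,0.69,-0.2,0]
  ]
}}

```text
clock: 1.87
eef_pos: [0.3159, 0.3015, 0.2596]
tool_rot: [0.68, 0.733, -0.0, 0.0]
ft_force: [-0.7, 1.1, -0.5]
grip_width: 0.0857
grasp_force: 0.0
```

Request:
{"name": "apply_moves", "arguments": {
  "commands": [
    [-0.9,0.69,0,0],
    [-0.9,0.69,0,0],
    [-0.9,0.69,0,0],
    [-0.9,0.69,0,0],
    [-0.9,0.69,0,0]
  ]
}}

```text
clock: 2.28
eef_pos: [0.3913, 0.2168, 0.2595]
tool_rot: [0.68, 0.733, -0.0, -0.0]
ft_force: [-0.1, -0.4, 0.2]
grip_width: 0.0855
grasp_force: 0.0
```

Request:
{"name": "apply_moves", "arguments": {
  "commands": [
    [-0.9,0.69,0,0],
    [-0.9,0.69,0,0],
    [-0.9,0.69,0,0],
    [-0.9,0.69,0,0],
    [-0.9,0.69,0,0]
  ]
}}

```text
clock: 2.7
eef_pos: [0.4666, 0.132, 0.2594]
tool_rot: [0.68, 0.733, -0.0, -0.0]
ft_force: [0.3, 0.9, 1.0]
grip_width: 0.0854
grasp_force: 0.0
```

Request:
{"name": "apply_moves", "arguments": {
  "commands": [
    [-0.9,0.69,0,0],
    [-0.9,0.69,0,0],
    [-0.9,0.69,0,0],
    [-0.9,0.69,0,0],
    [0,0,0,0]
  ]
}}

```text
clock: 3.12
eef_pos: [0.5284, 0.0625, 0.2587]
tool_rot: [0.682, 0.732, -0.0, 0.001]
ft_force: [-1.2, -0.3, 0.4]
grip_width: 0.0855
grasp_force: 0.0
```

```bash
cat > look.py <<'E'
import sys
from h import *
from workcell import bot
state(bot);n=sys.argv[1]
c=bot.camera("wrist");cv2.imwrite(f"pics/{n}.png",c["image"]);np.savez(f"pics/{n}.npz",**{k:np.array(c[k]) for k in("camera_matrix","R","t")})
E
python3 look.py w1
```

```text
t 3.1167 p [0.5284 0.0625 0.2587] y-yaw 4.08 z [ 0.    -0.001 -1.   ] w 0.0855 g 0.0 f [-1.2 -0.3  0.4] q [ 0.12  0.29  0.18  1.45 -0.    1.62]
```

View pics/w1.png

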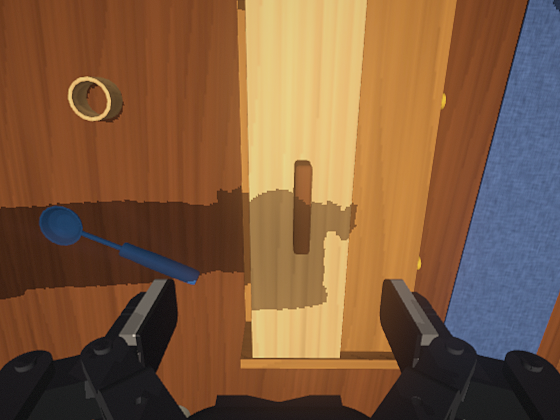

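The handle shows at image (302,207), spanning rows 161–254; lid edges run from (245,0) to (252,357) and (367,0) to (341,357).

Run:
```python
from h import *
c=cam("pics/w1.npz")
for z,ps in((.131,[(295,162),(312,162),(294,253),(310,253)]),(.105,[(245,10),(252,355),(367,10),(341,355),(241,362),(418,362)])):
    for p in ps: print(p,onz(c,p,z).round(4))
```

```text
(295, 162) [0.5401 0.0893 0.131 ]
(312, 162) [0.5536 0.0903 0.131 ]
(294, 253) [0.5462 0.0095 0.131 ]
(310, 253) [0.5601 0.0105 0.131 ]
(245, 10) [0.4934 0.1984 0.105 ]
(252, 355) [ 0.5144 -0.125   0.105 ]
(367, 10) [0.5863 0.2051 0.105 ]
(341, 355) [ 0.6084 -0.1183  0.105 ]
(241, 362) [ 0.5031 -0.1351  0.105 ]
(418, 362) [ 0.6916 -0.1216  0.105 ]
```

Request:
{"name": "apply_moves", "arguments": {
  "commands": [
    [-0.14,0.2,0.6,0],
    [-0.14,0.2,0.7,0],
    [-0.14,0.2,0.8,0],
    [-0.14,0.2,0.8,0],
    [-0.14,0.2,0.8,0]
  ]
}}

```text
clock: 3.58
eef_pos: [0.5468, 0.0535, 0.1849]
tool_rot: [0.68, 0.733, -0.0, -0.0]
ft_force: [1.0, 0.8, -0.3]
grip_width: 0.0856
grasp_force: 0.0
```

Request:
{"name": "apply_moves", "arguments": {
  "commands": [
    [0,0,0.8,0],
    [0,0,0.6,0],
    [0,0,0.5,0],
    [0,0,0.3,0],
    [0,0,0.2,0]
  ]
}}

```text
clock: 4.0
eef_pos: [0.5467, 0.0532, 0.1369]
tool_rot: [0.68, 0.733, -0.0, -0.0]
ft_force: [0.3, -0.1, 0.2]
grip_width: 0.0851
grasp_force: 0.0
```

Request:
{"name": "apply_moves", "arguments": {
  "commands": [
    [0,0,0,0],
    [0,0,0,0],
    [0,0,0,0],
    [0,0,0,0],
    [0,0,0,0]
  ]
}}

```text
clock: 4.42
eef_pos: [0.5478, 0.0528, 0.1383]
tool_rot: [0.681, 0.732, 0.0, 0.0]
ft_force: [-0.7, 0.2, -0.4]
grip_width: 0.0854
grasp_force: 0.0
```

Request:
{"name": "apply_moves", "arguments": {
  "commands": [
    [0,0.1,0.2,0],
    [0,0,0,0],
    [0,0,0,0],
    [0,0,0,0],
    [0,0,0,0]
  ],
  "claw": 1
}}

```text
clock: 4.83
eef_pos: [0.5493, 0.0529, 0.1335]
tool_rot: [0.681, 0.732, -0.0, -0.0]
ft_force: [-0.7, -0.5, -0.2]
grip_width: 0.0256
grasp_force: 0.0
```

Request:
{"name": "apply_moves", "arguments": {
  "commands": [
    [0,0,0,0],
    [0,0,0,0],
    [0,0,0,0],
    [0,0,0,0],
    [0,0,0,0]
  ]
}}

```text
clock: 5.25
eef_pos: [0.5494, 0.0529, 0.1336]
tool_rot: [0.681, 0.732, 0.0, -0.0]
ft_force: [0.1, -0.3, -0.5]
grip_width: 0.0
grasp_force: 0.0
```

```bash
python3 look.py w2
python3 - <<'E'
from workcell import bot
import cv2,numpy as np
c=bot.camera("side");b=c["image"][95:245,220:395];w=cv2.imread("pics/w2.png")
b=cv2.resize(b,(490,420),interpolation=cv2.INTER_CUBIC)
w=cv2.resize(w,(310,233));m=np.zeros((420,800,3),np.uint8);m[:,:490]=b;m[:233,490:]=w;cv2.imwrite("pics/m2.png",m)
E
```

```text
t 5.25 p [0.5494 0.0529 0.1336] y-yaw 4.16 z [-0.  0. -1.] w 0.0 g 0.0 f [ 0.1 -0.3 -0.5] q [ 0.1   0.39 -0.01  1.17  0.    1.59]
```

View pics/m2.png

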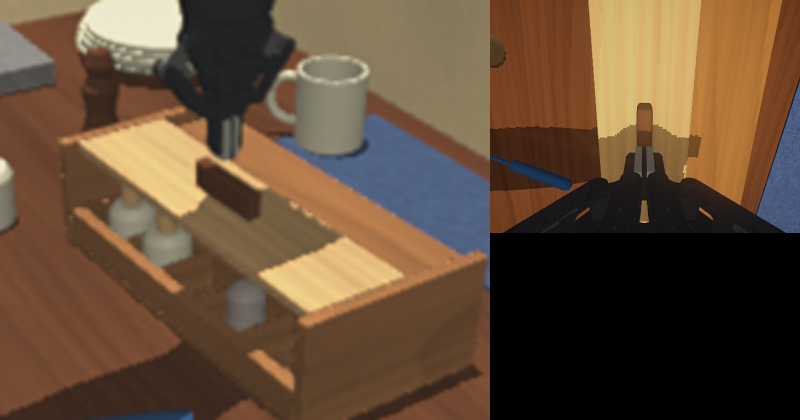

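The closed fingers appear above the handle rather than around it: tip at side crop (225,157), i.e. image (300,151). Checking the true tip height.

Run:
```python
from h import *
from workcell import bot
B=cam("pics/side0.npz");p=bot.get_obs()["eef_pos"]
for z in(.1,.11,.12,.13,.14,.15,.16,.17): print(z,proj(B,[p[0],p[1],z]).round(1))
c=bot.camera("scene");cv2.imwrite("pics/m3.png",cv2.resize(c["image"][110:260,230:390],None,fx=3.5,fy=3.5,interpolation=cv2.INTER_CUBIC))
A=cam("pics/scene0.npz")
for z in(.1,.11,.12,.13,.14,.15,.16,.17): print(z,((proj(A,[p[0],p[1],z])-[230,110])*3.5).round(0))
```

```text
0.1 [298.9 168.2]
0.11 [298.9 164.5]
0.12 [299.  160.7]
0.13 [299.  156.9]
0.14 [299.1 153. ]
0.15 [299.2 149.1]
0.16 [299.2 145.2]
0.17 [299.3 141.2]
0.1 [276. 304.]
0.11 [277. 292.]
0.12 [277. 280.]
0.13 [278. 268.]
0.14 [279. 256.]
0.15 [280. 244.]
0.16 [281. 231.]
0.17 [282. 219.]
```

View pics/m3.png

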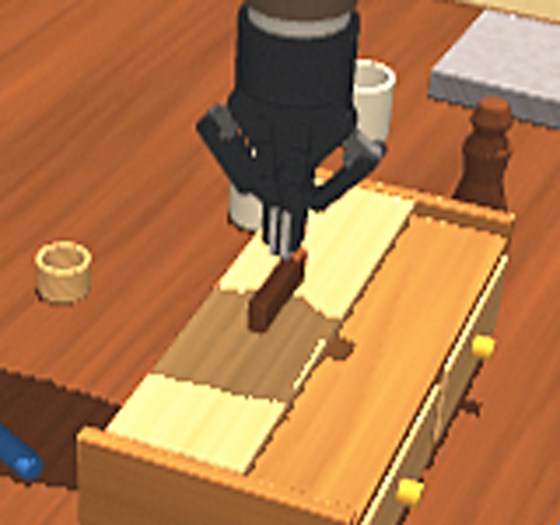

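The fingertips are about 30 mm higher than the reported TCP implies (tip at z≈0.14 with TCP 0.134), so I'll open, go 28 mm lower and close again.

Request:
{"name": "apply_moves", "arguments": {
  "commands": [
    [0,0,0,0],
    [0,0,0,0],
    [0,0,0,0],
    [0,0,0,0],
    [0,0,0,0]
  ],
  "claw": 0
}}

```text
clock: 5.82
eef_pos: [0.5494, 0.0529, 0.1336]
tool_rot: [0.681, 0.732, -0.0, -0.0]
ft_force: [0.2, -0.8, -0.9]
grip_width: 0.0608
grasp_force: 0.0
```

Request:
{"name": "apply_moves", "arguments": {
  "commands": [
    [0,0,0,0],
    [0,0,0.35,0],
    [0,0,0.35,0],
    [0,0,0.35,0],
    [0,0,0.35,0]
  ]
}}

```text
clock: 6.23
eef_pos: [0.549, 0.0528, 0.1044]
tool_rot: [0.681, 0.732, -0.0, -0.0]
ft_force: [0.1, 0.6, -0.4]
grip_width: 0.0855
grasp_force: 0.0
```

Request:
{"name": "apply_moves", "arguments": {
  "commands": [
    [0,0,0,0],
    [0,0,0,0],
    [0,0,0,0],
    [0,0,0,0],
    [0,0,0,0]
  ],
  "claw": 1
}}

```text
clock: 6.65
eef_pos: [0.5498, 0.0529, 0.106]
tool_rot: [0.681, 0.732, 0.0, 0.0]
ft_force: [0.7, -0.1, -0.4]
grip_width: 0.0258
grasp_force: 0.0
```

Request:
{"name": "apply_moves", "arguments": {
  "commands": [
    [0,0,0,0],
    [0,0,0,0],
    [0,0,0,0],
    [0,0,0,0],
    [0,0,0,0]
  ]
}}

```text
clock: 7.07
eef_pos: [0.5498, 0.0529, 0.1062]
tool_rot: [0.681, 0.732, 0.0, 0.0]
ft_force: [-0.7, -0.2, 4.7]
grip_width: 0.012
grasp_force: 62.1
```

Gripped. Drag along chest +x.

Request:
{"name": "apply_moves", "arguments": {
  "commands": [
    [0,0.4,0,0],
    [0,0.6,0,0],
    [0,0.6,0,0],
    [0,0.6,0,0],
    [0,0.6,0,0]
  ]
}}

```text
clock: 7.48
eef_pos: [0.6054, 0.0565, 0.1062]
tool_rot: [0.681, 0.732, -0.0, 0.0]
ft_force: [-3.1, -2.1, 6.3]
grip_width: 0.012
grasp_force: 62.5
```

Request:
{"name": "apply_moves", "arguments": {
  "commands": [
    [0,0.4,0,0],
    [0,0.3,0,0],
    [0,0.2,0,0],
    [0,0.1,0,0],
    [0,0,0,0]
  ]
}}

```text
clock: 7.9
eef_pos: [0.6262, 0.0578, 0.1063]
tool_rot: [0.681, 0.732, 0.0, 0.001]
ft_force: [-0.5, -1.3, 5.3]
grip_width: 0.0123
grasp_force: 62.2
```

Request:
{"name": "apply_moves", "arguments": {
  "commands": [
    [0,0.2,0,0],
    [0,0.15,0,0],
    [0,0.1,0,0],
    [0,0.1,0,0],
    [0,0,0,0]
  ]
}}

```text
clock: 8.32
eef_pos: [0.6261, 0.0578, 0.1062]
tool_rot: [0.681, 0.732, -0.008, -0.006]
ft_force: [-27.0, -3.7, 21.3]
grip_width: 0.0122
grasp_force: 64.4
```

It hit the stop (the lid had started about 13 mm open). Release and lift.

Request:
{"name": "apply_moves", "arguments": {
  "commands": [
    [0,-0.1,0,0],
    [0,0,0,0],
    [0,0,0,0],
    [0,0,0,0],
    [0,0,0,0]
  ],
  "claw": 0
}}

```text
clock: 8.73
eef_pos: [0.6346, 0.0591, 0.1052]
tool_rot: [0.681, 0.732, 0.0, 0.0]
ft_force: [0.4, -0.1, 0.1]
grip_width: 0.0721
grasp_force: 0.0
```

Request:
{"name": "apply_moves", "arguments": {
  "commands": [
    [0,0,0,0],
    [0,0,0,0],
    [0,0,-0.5,0],
    [0,0,-1,0],
    [0,0,-1,0]
  ]
}}

```text
clock: 9.15
eef_pos: [0.6335, 0.059, 0.1558]
tool_rot: [0.681, 0.732, -0.001, -0.001]
ft_force: [0.5, 0.6, -0.0]
grip_width: 0.0853
grasp_force: 0.0
```

Request:
{"name": "apply_moves", "arguments": {
  "commands": [
    [0,-0.8,-1,0],
    [0,-0.8,-1,0],
    [0,-0.8,-1,0],
    [0,-0.8,-1,0],
    [0,-0.8,-0.5,0]
  ]
}}

```text
clock: 9.57
eef_pos: [0.5549, 0.0533, 0.2494]
tool_rot: [0.681, 0.732, 0.002, 0.002]
ft_force: [-0.5, -0.3, 0.7]
grip_width: 0.0851
grasp_force: 0.0
```

Request:
{"name": "apply_moves", "arguments": {
  "commands": [
    [0,-0.6,0,0],
    [0,0,0,0],
    [0,0,0,0],
    [0,0,0,0],
    [0,0,0,0]
  ]
}}

```text
clock: 9.98
eef_pos: [0.5429, 0.0524, 0.2451]
tool_rot: [0.681, 0.732, -0.0, -0.0]
ft_force: [0.1, -0.2, 0.2]
grip_width: 0.0855
grasp_force: 0.0
```

```bash
python3 look.py w4
```

```text
t 9.9833 p [0.5429 0.0524 0.2451] y-yaw 4.16 z [-0.001 -0.    -1.   ] w 0.0855 g 0.0 f [ 0.1 -0.2  0.2] q [ 0.1   0.32  0.18  1.43 -0.    1.59]
```

View pics/w4.png

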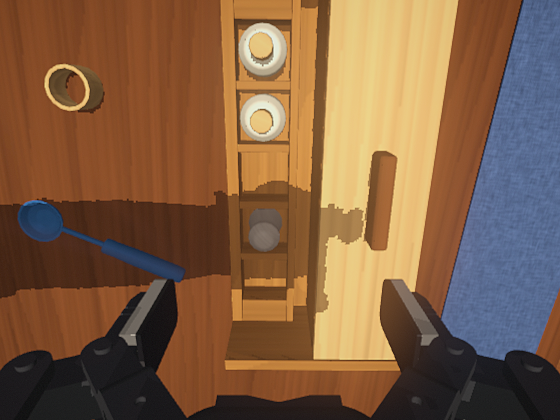

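Lid fully back. Jars at (262,47) and (263,120), cell 3 empty at (265,172), shaker (264,232), cell 5 empty at (266,270).

Run:
```python
from h import *
c=cam("pics/w4.npz")
im=cv2.imread("pics/w4.png")
for n,p,z in(("knob1",(261,45),.086),("knob2",(262,121),.086),("shaker",(264,241),.064),("front wall inner",(237,20),.04),("front inner",(241,285),.04),("back inner",(292,20),.04),("back inner",(290,285),.04),("div12t",(264,81),.04),("div23",(264,144),.04),("div34t",(264,193),.04),("div34b",(264,200),.04),("div45t",(264,243),.04),("div45b",(264,251),.04),("end5t",(264,290),.04),("nf",(226,362),.105),("h",(380,152),.131),("h",(377,249),.131)):
    print(n,onz(c,p,z).round(4))
print([(r,int(im[r,255:285].mean())) for r in range(140,206,2)])
print([(r,int(im[r,246:285].mean())) for r in range(236,330,2)])
```

```text
knob1 [0.5208 0.1655 0.086 ]
knob2 [0.5251 0.1064 0.086 ]
shaker [ 0.5334 -0.0148  0.064 ]
front wall inner [0.4958 0.1889 0.04  ]
front inner [ 0.5102 -0.0823  0.04  ]
back inner [0.5451 0.1925 0.04  ]
back inner [ 0.5662 -0.0782  0.04  ]
div12t [0.5231 0.1391 0.04  ]
div23 [0.5267 0.08   0.04  ]
div34t [0.5298 0.0291 0.04  ]
div34b [0.5303 0.0214 0.04  ]
div45t [ 0.5333 -0.0279  0.04  ]
div45b [ 0.5339 -0.0376  0.04  ]
end5t [ 0.5369 -0.0869  0.04  ]
nf [ 0.5033 -0.1335  0.105 ]
h [0.6166 0.0944 0.131 ]
h [0.6274 0.0149 0.131 ]
[(140, 131), (142, 80), (144, 111), (146, 140), (148, 139), (150, 137), (152, 134), (154, 140), (156, 140), (158, 140), (160, 139), (162, 139), (164, 139), (166, 139), (168, 138), (170, 138), (172, 138), (174, 138), (176, 138), (178, 139), (180, 132), (182, 106), (184, 100), (186, 91), (188, 87), (190, 86), (192, 87), (194, 67), (196, 64), (198, 66), (200, 65), (202, 80), (204, 81)]
[(236, 101), (238, 101), (240, 100), (242, 95), (244, 90), (246, 84), (248, 78), (250, 70), (252, 61), (254, 80), (256, 80), (258, 80), (260, 80), (262, 81), (264, 81), (266, 81), (268, 81), (270, 81), (272, 81), (274, 81), (276, 80), (278, 107), (280, 135), (282, 133), (284, 136), (286, 92), (288, 64), (290, 64), (292, 68), (294, 69), (296, 67), (298, 67), (300, 114), (302, 130), (304, 126), (306, 123), (308, 121), (310, 122), (312, 124), (314, 120), (316, 120), (318, 124), (320, 108), (322, 70), (324, 69), (326, 70), (328, 68)]
```

Request:
{"name": "apply_moves", "arguments": {
  "commands": [
    [-1,-0.05,0,0],
    [-1,-0.05,0,0],
    [-1,-0.05,0,0],
    [-1,-0.05,0,0],
    [-1,-0.05,0,0]
  ]
}}

```text
clock: 10.45
eef_pos: [0.545, -0.0486, 0.2448]
tool_rot: [0.681, 0.732, -0.0, -0.0]
ft_force: [1.2, 0.1, 1.1]
grip_width: 0.0856
grasp_force: 0.0
```

Request:
{"name": "apply_moves", "arguments": {
  "commands": [
    [-1,-0.05,0,0],
    [-1,-0.05,0,0],
    [-1,-0.05,0,0],
    [-1,-0.05,0,0],
    [-1,-0.05,0,0]
  ]
}}

```text
clock: 10.87
eef_pos: [0.5472, -0.1489, 0.2448]
tool_rot: [0.681, 0.732, -0.0, -0.001]
ft_force: [0.3, -0.6, -0.5]
grip_width: 0.0854
grasp_force: 0.0
```

Request:
{"name": "apply_moves", "arguments": {
  "commands": [
    [-1,-0.05,0.2,0],
    [-1,-0.05,0.2,0],
    [-1,-0.05,0.2,0],
    [-1,-0.05,0.2,0],
    [-1,-0.05,0.2,0]
  ]
}}

```text
clock: 11.28
eef_pos: [0.5494, -0.2491, 0.2245]
tool_rot: [0.681, 0.732, -0.0, -0.001]
ft_force: [0.1, -0.2, -0.6]
grip_width: 0.0857
grasp_force: 0.0
```

Request:
{"name": "apply_moves", "arguments": {
  "commands": [
    [-1,-0.05,0.2,0],
    [-1,-0.05,0.2,0],
    [-1,-0.05,0.2,0],
    [-1,-0.05,0.2,0],
    [0,0,0,0]
  ]
}}

```text
clock: 11.7
eef_pos: [0.5503, -0.3316, 0.2069]
tool_rot: [0.682, 0.731, -0.001, -0.001]
ft_force: [0.1, 0.3, -0.4]
grip_width: 0.0854
grasp_force: 0.0
```

```bash
python3 look.py w5
python3 - <<'E'
from h import *
im=cv2.imread("pics/w5.png");c=cam("pics/w5.npz")
h=cv2.cvtColor(im,cv2.COLOR_BGR2HSV)
for s,(lo,hi) in {"knob":((15,60,170),(28,190,255)),"white":((0,0,130),(180,70,255))}.items():
    m=cv2.inRange(h,lo,hi);m[330:]=0
    N,l,st,ce=cv2.connectedComponentsWithStats(m)
    for i in range(1,N):
        if st[i,4]>150: print(s,st[i],ce[i].round(1),onz(c,ce[i],.078).round(4))
E
```

```text
t 11.7 p [ 0.5503 -0.3316  0.2069] y-yaw 3.94 z [-0.003  0.    -1.   ] w 0.0854 g 0.0 f [ 0.1  0.3 -0.4] q [-0.54  0.54  0.42  1.45 -0.    0.96]
knob [ 87 176  22  22 392] [ 97.4 186.3] [ 0.402  -0.3361  0.078 ]
knob [267 209  22  21 364] [277.4 219.2] [ 0.551  -0.3545  0.078 ]
knob [   0  316  113   14 1184] [ 49.3 324. ] [ 0.3442 -0.4746  0.078 ]
white [  93  146   61   53 1872] [127.2 169.1] [ 0.4273 -0.32    0.078 ]
white [ 529  157   31   73 1433] [545.2 192.6] [ 0.7691 -0.3157  0.078 ]
white [ 255  175   46   51 1399] [277.7 196.4] [ 0.5499 -0.3344  0.078 ]
white [392 280  37  50 495] [408.4 299.2] [ 0.676 -0.424  0.078]
white [ 175  286   83   44 2911] [213.7 310.4] [ 0.4984 -0.4486  0.078 ]
```

View pics/w5.png

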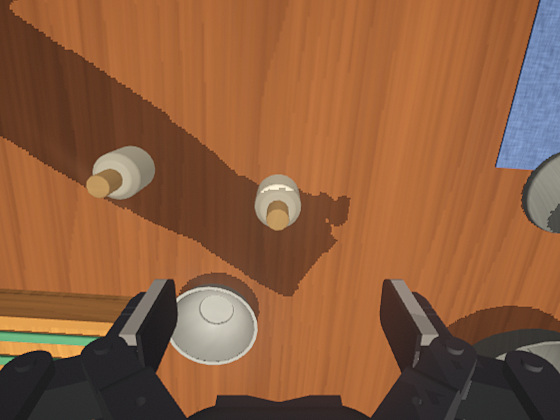

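Wrist view: spare b's knob at (277,219), midway between the fingers; spare a at (97,186); bowl at (213,320), clear. Descend on b.

Request:
{"name": "apply_moves", "arguments": {
  "commands": [
    [-0.3,0,0.2,0],
    [-0.4,0,0.5,0],
    [-0.4,0,0.8,0],
    [-0.05,0,0.9,0],
    [0,0,0.9,0]
  ]
}}

```text
clock: 12.17
eef_pos: [0.553, -0.3512, 0.1425]
tool_rot: [0.681, 0.732, 0.0, 0.0]
ft_force: [-0.6, -0.1, -0.4]
grip_width: 0.0857
grasp_force: 0.0
```

Request:
{"name": "apply_moves", "arguments": {
  "commands": [
    [0,0,0.9,0],
    [0,0,0.9,0],
    [0,0,0.9,0],
    [0,0,0.7,0],
    [0,0,0.4,0]
  ]
}}

```text
clock: 12.58
eef_pos: [0.5516, -0.3497, 0.0647]
tool_rot: [0.681, 0.733, -0.0, -0.002]
ft_force: [0.1, 1.3, -0.1]
grip_width: 0.0852
grasp_force: 0.0
```

Request:
{"name": "apply_moves", "arguments": {
  "commands": [
    [0,0,0.3,0],
    [0,0,0.2,0],
    [0,0,0,0],
    [0,0,0,0],
    [0,0,0,0]
  ]
}}

```text
clock: 13.0
eef_pos: [0.5534, -0.3514, 0.0587]
tool_rot: [0.681, 0.732, 0.0, 0.001]
ft_force: [0.7, -0.2, -0.9]
grip_width: 0.0858
grasp_force: 0.0
```

Request:
{"name": "apply_moves", "arguments": {
  "commands": [
    [-0.15,-0.1,0.3,0],
    [0,0,0,0],
    [0,0,0,0],
    [0,0,0,0],
    [0,0,0,0]
  ]
}}

```text
clock: 13.42
eef_pos: [0.551, -0.3542, 0.0517]
tool_rot: [0.681, 0.732, 0.0, 0.0]
ft_force: [-0.9, -0.4, -0.4]
grip_width: 0.0851
grasp_force: 0.0
```

Request:
{"name": "apply_moves", "arguments": {
  "commands": [
    [0,0,0,0],
    [0,0,0,0],
    [0,0,0,0],
    [0,0,0,0],
    [0,0,0,0]
  ],
  "claw": 1
}}

```text
clock: 13.83
eef_pos: [0.5509, -0.3541, 0.0516]
tool_rot: [0.681, 0.732, -0.0, -0.0]
ft_force: [-1.1, -0.5, -0.2]
grip_width: 0.0255
grasp_force: 0.0
```

Request:
{"name": "apply_moves", "arguments": {
  "commands": [
    [0,0,0,0],
    [0,0,0,0],
    [0,0,0,0],
    [0,0,0,0],
    [0,0,0,0]
  ]
}}

```text
clock: 14.25
eef_pos: [0.5511, -0.3542, 0.0519]
tool_rot: [0.681, 0.732, 0.0, 0.0]
ft_force: [-0.2, 0.6, 1.9]
grip_width: 0.0174
grasp_force: 58.8
```

Request:
{"name": "apply_moves", "arguments": {
  "commands": [
    [0,0,-0.3,0],
    [0,0,-0.6,0],
    [0,0,-0.9,0],
    [0,0,-0.9,0],
    [0,0,-0.9,0]
  ]
}}

```text
clock: 14.67
eef_pos: [0.5504, -0.3537, 0.1238]
tool_rot: [0.681, 0.732, -0.0, -0.001]
ft_force: [0.3, -0.9, -1.0]
grip_width: 0.0174
grasp_force: 58.7
```

Request:
{"name": "apply_moves", "arguments": {
  "commands": [
    [0,0,-0.9,0],
    [0,0,-0.9,0],
    [0.2,0,-0.9,0],
    [0.5,0,-0.8,0],
    [0.8,0,-0.4,0]
  ]
}}

```text
clock: 15.08
eef_pos: [0.5492, -0.3252, 0.2037]
tool_rot: [0.682, 0.732, 0.0, 0.002]
ft_force: [0.3, -0.7, -0.8]
grip_width: 0.0173
grasp_force: 58.7
```

Run:
```python
from h import *
from workcell import bot
p,M=state(bot)
c=bot.camera("scene");im=c["image"];A=[np.array(c[k]) for k in("camera_matrix","R","t")]
cv2.imwrite("pics/s5.png",cv2.resize(im[150:350,150:350],None,fx=2.5,fy=2.5))
print(((proj(A,p)-[150,150])*2.5).round(),((proj(A,p-[0,0,.052])-[150,150])*2.5).round())
```

```text
t 15.0833 p [ 0.5492 -0.3252  0.2037] y-yaw 4.05 z [ 0.003 -0.002 -1.   ] w 0.0173 g 58.67307186126709 f [ 0.3 -0.7 -0.8] q [-0.53  0.53  0.39  1.43 -0.    0.97]
[171. 271.] [176. 324.]
```

View pics/s5.png

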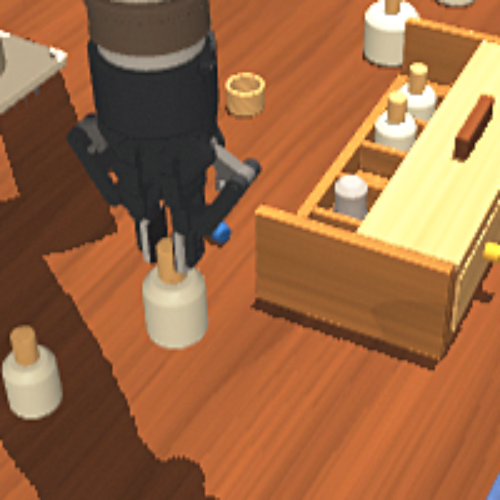

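The jar hangs upright in the fingers, at crop (175,310). That was my eleventh picture, one over the limit of 10, so from here I go by numbers only. Carry to cell 3.

Request:
{"name": "apply_moves", "arguments": {
  "commands": [
    [1,0.02,0,0],
    [1,0.02,0,0],
    [1,0.02,0,0],
    [1,0.02,0,0],
    [1,0.02,0,0]
  ]
}}

```text
clock: 15.55
eef_pos: [0.5426, -0.2223, 0.2007]
tool_rot: [0.681, 0.732, -0.0, -0.001]
ft_force: [-0.1, -0.3, -1.6]
grip_width: 0.0169
grasp_force: 58.7
```

Request:
{"name": "apply_moves", "arguments": {
  "commands": [
    [1,0.02,0,0],
    [1,0.02,0,0],
    [1,0.02,0,0],
    [1,0.02,0,0],
    [1,0.02,0,0]
  ]
}}

```text
clock: 15.97
eef_pos: [0.5372, -0.1225, 0.2008]
tool_rot: [0.681, 0.733, -0.0, -0.001]
ft_force: [0.0, -0.0, -1.8]
grip_width: 0.0172
grasp_force: 58.7
```

Request:
{"name": "apply_moves", "arguments": {
  "commands": [
    [1,0.02,0,0],
    [1,0.02,0,0],
    [1,0.02,0,0],
    [1,0.02,0,0],
    [1,0.02,0,0]
  ]
}}

```text
clock: 16.38
eef_pos: [0.5317, -0.0228, 0.2008]
tool_rot: [0.681, 0.733, -0.0, -0.001]
ft_force: [0.7, 0.0, -1.3]
grip_width: 0.0171
grasp_force: 58.7
```

Request:
{"name": "apply_moves", "arguments": {
  "commands": [
    [0.9,0.02,0,0],
    [0.7,0.02,0,0],
    [0.5,0,0,0],
    [0.3,0,0,0],
    [0,0,0,0]
  ]
}}

```text
clock: 16.8
eef_pos: [0.5297, 0.0246, 0.2012]
tool_rot: [0.68, 0.733, -0.0, -0.0]
ft_force: [-0.2, -0.2, -1.7]
grip_width: 0.0175
grasp_force: 58.7
```

Request:
{"name": "apply_moves", "arguments": {
  "commands": [
    [0,0,0,0],
    [0,0,0,0],
    [0,0,0,0],
    [0,0,0,0],
    [0,0,0,0]
  ]
}}

```text
clock: 17.22
eef_pos: [0.5303, 0.0228, 0.2016]
tool_rot: [0.681, 0.732, -0.0, 0.0]
ft_force: [0.5, 0.4, -0.9]
grip_width: 0.0176
grasp_force: 58.7
```

Request:
{"name": "apply_moves", "arguments": {
  "commands": [
    [0.3,0.02,0,0],
    [0.5,0.02,0,0],
    [0.3,0,0,0],
    [0.05,0,0,0],
    [0,0,0,0]
  ]
}}

```text
clock: 17.63
eef_pos: [0.5293, 0.0473, 0.2016]
tool_rot: [0.68, 0.733, -0.0, 0.0]
ft_force: [0.2, 0.0, -0.7]
grip_width: 0.0171
grasp_force: 58.7
```

Request:
{"name": "apply_moves", "arguments": {
  "commands": [
    [0,0,0.3,0],
    [0,0,0.6,0],
    [0,0,0.8,0],
    [0,0,0.8,0],
    [0,0,0.8,0]
  ]
}}

```text
clock: 18.05
eef_pos: [0.5293, 0.0462, 0.1346]
tool_rot: [0.681, 0.732, -0.0, 0.0]
ft_force: [-0.4, 0.2, -1.2]
grip_width: 0.0174
grasp_force: 58.7
```

Request:
{"name": "apply_moves", "arguments": {
  "commands": [
    [0,0,0.8,0],
    [0,0,0.5,0],
    [0,0,0.2,0],
    [0,0,0,0],
    [0,0,0,0]
  ]
}}

```text
clock: 18.47
eef_pos: [0.5297, 0.0464, 0.106]
tool_rot: [0.681, 0.732, 0.0, 0.0]
ft_force: [0.1, 0.0, -0.6]
grip_width: 0.0174
grasp_force: 58.7
```

Request:
{"name": "apply_moves", "arguments": {
  "commands": [
    [0,0,0.4,0],
    [0,0,0.5,0],
    [0,0,0.5,0],
    [0,0,0.4,0],
    [0,0,0.2,0]
  ]
}}

```text
clock: 18.88
eef_pos: [0.5282, 0.0463, 0.0637]
tool_rot: [0.681, 0.732, -0.001, -0.001]
ft_force: [-0.7, 0.4, -0.8]
grip_width: 0.0174
grasp_force: 58.7
```

Request:
{"name": "apply_moves", "arguments": {
  "commands": [
    [0,0,0,0],
    [0,0,0,0],
    [0,0,0,0],
    [0,0,0,0],
    [0,0,0,0]
  ]
}}

```text
clock: 19.3
eef_pos: [0.5299, 0.0464, 0.0661]
tool_rot: [0.681, 0.732, 0.0, 0.0]
ft_force: [-0.8, 0.4, -0.8]
grip_width: 0.0175
grasp_force: 58.7
```

Request:
{"name": "apply_moves", "arguments": {
  "commands": [
    [0,0,0.1,0],
    [0,0,0.1,0],
    [0,0,0.05,0],
    [0,0,0,0],
    [0,0,0,0]
  ]
}}

```text
clock: 19.72
eef_pos: [0.5293, 0.0464, 0.0605]
tool_rot: [0.681, 0.732, -0.0, -0.0]
ft_force: [-1.1, 0.2, -1.6]
grip_width: 0.0175
grasp_force: 58.7
```

Request:
{"name": "apply_moves", "arguments": {
  "commands": [
    [0,0,0.06,0],
    [0,0,0,0],
    [0,0,0,0],
    [0,0,0,0],
    [0,0,0,0]
  ]
}}

```text
clock: 20.13
eef_pos: [0.5296, 0.0464, 0.0598]
tool_rot: [0.681, 0.732, 0.0, 0.0]
ft_force: [-1.4, -0.2, 2.9]
grip_width: 0.0176
grasp_force: 59.0
```

Request:
{"name": "apply_moves", "arguments": {
  "commands": [
    [0,0,0,0],
    [0,0,0,0],
    [0,0,0,0],
    [0,0,0,0],
    [0,0,0,0]
  ],
  "claw": 0.55
}}

```text
clock: 20.55
eef_pos: [0.5293, 0.0464, 0.0592]
tool_rot: [0.681, 0.732, -0.0, -0.0]
ft_force: [-0.2, 0.2, 0.1]
grip_width: 0.0384
grasp_force: 0.0
```

Request:
{"name": "apply_moves", "arguments": {
  "commands": [
    [0,0,-0.2,0],
    [0,0,-0.5,0],
    [0,0,-0.9,0],
    [0,0,-1,0],
    [0,0,-1,0]
  ]
}}

```text
clock: 20.97
eef_pos: [0.5293, 0.0464, 0.1329]
tool_rot: [0.681, 0.732, 0.0, 0.0]
ft_force: [0.3, 0.0, 0.2]
grip_width: 0.0388
grasp_force: 0.0
```

Request:
{"name": "apply_moves", "arguments": {
  "commands": [
    [0,0,-1,0],
    [0,0,-1,0],
    [0,0,-1,0],
    [0,0,-1,0],
    [0,0,-0.5,0]
  ]
}}

```text
clock: 21.38
eef_pos: [0.5307, 0.0465, 0.2252]
tool_rot: [0.681, 0.732, 0.002, 0.002]
ft_force: [-0.1, -1.0, 0.6]
grip_width: 0.0388
grasp_force: 0.0
```

Request:
{"name": "apply_moves", "arguments": {
  "commands": [
    [-0.3,0,-0.3,0],
    [0,0,0,0],
    [0,0,0,0],
    [0,0,0,0],
    [0,0,0,0]
  ]
}}

```text
clock: 21.8
eef_pos: [0.529, 0.0403, 0.226]
tool_rot: [0.681, 0.732, -0.001, -0.001]
ft_force: [-0.1, 0.8, -0.9]
grip_width: 0.0382
grasp_force: 0.0
```

```bash
cat > knobs.py <<'E'
import sys
from h import *
n,z=sys.argv[1],float(sys.argv[2])
im=cv2.imread(f"pics/{n}.png");c=cam(f"pics/{n}.npz");h=cv2.cvtColor(im,cv2.COLOR_BGR2HSV)
m=cv2.inRange(h,(0,0,110),(180,75,255));m[330:]=0
N,l,st,ce=cv2.connectedComponentsWithStats(m)
for i in range(1,N):
    if st[i,4]>150: print("white",st[i],ce[i].round(1),onz(c,ce[i],.05+z).round(4))
g=cv2.medianBlur(cv2.cvtColor(im,cv2.COLOR_BGR2GRAY),3)
C=cv2.HoughCircles(g,cv2.HOUGH_GRADIENT,1,20,param1=100,param2=12,minRadius=9,maxRadius=15)
for x,y,r in (C[0] if C is not None else []):
    if 200<x<330 and y<330: print("circ",x,y,r,onz(c,(x,y),.078+z).round(4))
E
python3 look.py w6; python3 knobs.py w6 .008
python3 - <<'E'
from h import *
c=cam("pics/w6.npz")
for k in((.521,.1659),(.5252,.106),(.5294,.0462)): print(proj(c,[*k,.086]).round(1))
E
```

```text
t 21.8 p [0.529  0.0403 0.226 ] y-yaw 4.15 z [-0.003 -0.    -1.   ] w 0.0382 g 0.0 f [-0.1  0.8 -0.9] q [0.08 0.3  0.1  1.38 0.   1.57]
white [ 254    4   51   58 1692] [279.1  34.1] [0.5205 0.1635 0.058 ]
white [ 255   81   48   51 1435] [278.3 105.2] [0.5239 0.1079 0.058 ]
white [ 257  146   46   50 1275] [279.6 166.6] [0.529  0.0541 0.058 ]
white [267 205  26  13 234] [279.5 209.9] [0.5321 0.0123 0.058 ]
white [263 219  32  29 720] [278.4 232.6] [ 0.5328 -0.0111  0.058 ]
white [328 266  26  56 571] [340.7 294. ] [ 0.6021 -0.0749  0.058 ]
circ 276.5 233.5 14.4 [ 5.303e-01 -4.000e-04  8.600e-02]
circ 280.5 24.5 14.4 [0.5212 0.1664 0.086 ]
circ 277.5 112.5 14.4 [0.5236 0.1036 0.086 ]
circ 279.5 183.5 11.0 [0.5295 0.0456 0.086 ]
circ 270.5 159.5 11.0 [0.5206 0.0655 0.086 ]
[280.1  25.3]
[279.7 109.5]
[279.4 182.8]
```

First jar stands in cell 3 (knob at (0.5295,0.0456)). Now spare a.

Request:
{"name": "apply_moves", "arguments": {
  "commands": [
    [-0.92,-0.385,0,0],
    [-0.92,-0.385,0,0],
    [-0.92,-0.385,0,0],
    [-0.92,-0.385,0,0],
    [-0.92,-0.385,0,0]
  ],
  "claw": 0.2
}}

```text
clock: 22.27
eef_pos: [0.4974, -0.0548, 0.2266]
tool_rot: [0.681, 0.732, -0.0, -0.001]
ft_force: [0.6, -0.8, 0.3]
grip_width: 0.0683
grasp_force: 0.0
```

Request:
{"name": "apply_moves", "arguments": {
  "commands": [
    [-0.92,-0.385,0,0],
    [-0.92,-0.385,0,0],
    [-0.92,-0.385,0,0],
    [-0.92,-0.385,0,0],
    [-0.92,-0.385,0,0]
  ]
}}

```text
clock: 22.68
eef_pos: [0.4656, -0.1493, 0.2267]
tool_rot: [0.681, 0.732, -0.0, -0.001]
ft_force: [0.3, -1.3, 0.2]
grip_width: 0.0688
grasp_force: 0.0
```

Request:
{"name": "apply_moves", "arguments": {
  "commands": [
    [-0.92,-0.385,0,0],
    [-0.92,-0.385,0,0],
    [-0.92,-0.385,0,0],
    [-0.92,-0.385,0,0],
    [-0.92,-0.385,0,0]
  ]
}}

```text
clock: 23.1
eef_pos: [0.434, -0.2439, 0.2267]
tool_rot: [0.681, 0.732, -0.0, -0.001]
ft_force: [-1.3, 0.4, -0.4]
grip_width: 0.0682
grasp_force: 0.0
```

Request:
{"name": "apply_moves", "arguments": {
  "commands": [
    [-0.92,-0.385,0,0],
    [-0.92,-0.385,0.2,0],
    [-0.92,-0.385,0.2,0],
    [-0.5,-0.385,0.2,0],
    [0,0,0,0]
  ]
}}

```text
clock: 23.52
eef_pos: [0.4068, -0.3116, 0.2137]
tool_rot: [0.682, 0.731, -0.0, -0.001]
ft_force: [-0.6, -0.5, -0.2]
grip_width: 0.0683
grasp_force: 0.0
```

Request:
{"name": "apply_moves", "arguments": {
  "commands": [
    [0,0,0,0],
    [0,0,0,0],
    [0,0,0,0],
    [0,0,0,0],
    [0,0,0,0]
  ]
}}

```text
clock: 23.93
eef_pos: [0.4091, -0.3099, 0.2157]
tool_rot: [0.681, 0.733, 0.0, 0.0]
ft_force: [-0.5, -0.1, -0.8]
grip_width: 0.0681
grasp_force: 0.0
```

```bash
python3 look.py w7
python3 - <<'E'
from h import *
im=cv2.imread("pics/w7.png");c=cam("pics/w7.npz");h=cv2.cvtColor(im,cv2.COLOR_BGR2HSV)
m=cv2.inRange(h,(15,60,170),(28,190,255));m[330:]=0
N,l,st,ce=cv2.connectedComponentsWithStats(m)
for i in range(1,N):
    if st[i,4]>100: print(st[i],ce[i].round(1),onz(c,ce[i],.078).round(4))
E
```

```text
t 23.9333 p [ 0.4091 -0.3099  0.2157] y-yaw 4.23 z [ 0. -0. -1.] w 0.0681 g 0.0 f [-0.5 -0.1 -0.8] q [-0.65  0.27  0.03  1.33  0.    0.85]
[256 208  23  21 352] [266.9 218.1] [ 0.4014 -0.3358  0.078 ]
```

Request:
{"name": "apply_moves", "arguments": {
  "commands": [
    [-0.4,-0.15,0.2,0],
    [-0.45,-0.18,0.5,0],
    [-0.35,-0.15,0.8,0],
    [-0.1,0,0.9,0],
    [0,0,0.9,0]
  ]
}}

```text
clock: 24.4
eef_pos: [0.4004, -0.3386, 0.148]
tool_rot: [0.682, 0.732, -0.0, 0.0]
ft_force: [-0.1, -0.1, -0.3]
grip_width: 0.068
grasp_force: 0.0
```

Request:
{"name": "apply_moves", "arguments": {
  "commands": [
    [0,0,0.9,0],
    [0,0,0.9,0],
    [0,0,0.9,0],
    [0,0,0.7,0],
    [0,0,0.4,0]
  ]
}}

```text
clock: 24.82
eef_pos: [0.3992, -0.3368, 0.0705]
tool_rot: [0.681, 0.732, -0.0, -0.002]
ft_force: [-0.6, 0.1, 0.2]
grip_width: 0.0683
grasp_force: 0.0
```

Request:
{"name": "apply_moves", "arguments": {
  "commands": [
    [0,0,0,0],
    [0,0,0,0],
    [0,0,0,0],
    [0,0,0,0],
    [0,0,0,0]
  ]
}}

```text
clock: 25.23
eef_pos: [0.4016, -0.3377, 0.0744]
tool_rot: [0.681, 0.732, 0.0, 0.001]
ft_force: [0.6, 0.3, 0.5]
grip_width: 0.0685
grasp_force: 0.0
```

Request:
{"name": "apply_moves", "arguments": {
  "commands": [
    [0.1,0,0.4,0],
    [0,0,0.4,0],
    [0,0,0.2,0],
    [0,0,0.1,0],
    [0,0,0,0]
  ]
}}

```text
clock: 25.65
eef_pos: [0.4002, -0.3346, 0.0504]
tool_rot: [0.681, 0.732, -0.0, -0.001]
ft_force: [0.5, -0.7, 0.7]
grip_width: 0.0683
grasp_force: 0.0
```

Request:
{"name": "apply_moves", "arguments": {
  "commands": [
    [0,0,0,0],
    [0,0,0,0],
    [0,0,0,0],
    [0,0,0,0],
    [0,0,0,0]
  ],
  "claw": 1
}}

```text
clock: 26.07
eef_pos: [0.4013, -0.3355, 0.052]
tool_rot: [0.681, 0.732, 0.0, 0.001]
ft_force: [-0.3, 0.6, 2.5]
grip_width: 0.0174
grasp_force: 58.6
```

Request:
{"name": "apply_moves", "arguments": {
  "commands": [
    [0,0,0,0],
    [0,0,0,0],
    [0,0,0,0],
    [0,0,0,0],
    [0,0,0,0]
  ]
}}

```text
clock: 26.48
eef_pos: [0.4013, -0.3355, 0.0519]
tool_rot: [0.681, 0.732, 0.0, 0.001]
ft_force: [0.1, -0.4, 5.0]
grip_width: 0.0176
grasp_force: 58.9
```

Request:
{"name": "apply_moves", "arguments": {
  "commands": [
    [0,0,-0.3,0],
    [0,0,-0.6,0],
    [0,0,-0.9,0],
    [0,0,-0.9,0],
    [0,0,-0.9,0]
  ]
}}

```text
clock: 26.9
eef_pos: [0.3997, -0.3342, 0.1231]
tool_rot: [0.681, 0.732, -0.0, -0.002]
ft_force: [-0.2, 0.4, -1.6]
grip_width: 0.017
grasp_force: 58.7
```

Request:
{"name": "apply_moves", "arguments": {
  "commands": [
    [0,0,-0.9,0],
    [0,0,-0.9,0],
    [0,0,-0.9,0],
    [0,0,-0.8,0],
    [0,0,-0.4,0]
  ]
}}

```text
clock: 27.32
eef_pos: [0.4009, -0.3352, 0.2029]
tool_rot: [0.681, 0.732, 0.0, 0.0]
ft_force: [-0.9, -0.3, -2.1]
grip_width: 0.0175
grasp_force: 58.7
```

Request:
{"name": "apply_moves", "arguments": {
  "commands": [
    [0.5,0.31,0,0],
    [0.8,0.5,0,0],
    [0.8,0.5,0,0],
    [0.8,0.5,0,0],
    [0.8,0.5,0,0]
  ]
}}

```text
clock: 27.73
eef_pos: [0.441, -0.256, 0.1997]
tool_rot: [0.681, 0.732, -0.0, -0.002]
ft_force: [0.2, -0.0, -1.7]
grip_width: 0.0175
grasp_force: 58.7
```

Request:
{"name": "apply_moves", "arguments": {
  "commands": [
    [0.8,0.5,0,0],
    [0.8,0.5,0,0],
    [0.8,0.5,0,0],
    [0.8,0.5,0,0],
    [0.8,0.5,0,0]
  ]
}}

```text
clock: 28.15
eef_pos: [0.4849, -0.1725, 0.1996]
tool_rot: [0.681, 0.732, -0.001, -0.002]
ft_force: [0.6, -1.1, -0.9]
grip_width: 0.0174
grasp_force: 58.7
```

Request:
{"name": "apply_moves", "arguments": {
  "commands": [
    [0.8,0.5,0,0],
    [0.8,0.5,0,0],
    [0.8,0.5,0,0],
    [0.8,0.5,0,0],
    [0.8,0.5,0,0]
  ]
}}

```text
clock: 28.57
eef_pos: [0.5288, -0.0892, 0.1995]
tool_rot: [0.681, 0.732, -0.001, -0.002]
ft_force: [1.3, 0.5, -2.1]
grip_width: 0.0174
grasp_force: 58.7
```

Request:
{"name": "apply_moves", "arguments": {
  "commands": [
    [0.4,0.25,0,0],
    [0.1,0.1,0,0],
    [0,0,0,0],
    [0,0,0,0],
    [0,0,0,0]
  ]
}}

```text
clock: 28.98
eef_pos: [0.5354, -0.0814, 0.2011]
tool_rot: [0.681, 0.732, -0.0, -0.0]
ft_force: [-0.1, -0.1, -2.0]
grip_width: 0.0175
grasp_force: 58.7
```

Request:
{"name": "apply_moves", "arguments": {
  "commands": [
    [0.2,0.05,0.3,0],
    [0.2,0.1,0.6,0],
    [0,0,0.8,0],
    [0,0,0.8,0],
    [0,0,0.8,0]
  ]
}}

```text
clock: 29.4
eef_pos: [0.5381, -0.0729, 0.1346]
tool_rot: [0.681, 0.732, 0.0, 0.0]
ft_force: [0.6, -0.3, -2.1]
grip_width: 0.0173
grasp_force: 58.8
```

Request:
{"name": "apply_moves", "arguments": {
  "commands": [
    [0,0,0.8,0],
    [0,0,0.5,0],
    [0,0,0.2,0],
    [0,0,0,0],
    [0,0,0,0]
  ]
}}

```text
clock: 29.82
eef_pos: [0.5386, -0.0727, 0.1058]
tool_rot: [0.681, 0.732, 0.0, 0.0]
ft_force: [-0.4, 0.2, -0.9]
grip_width: 0.0174
grasp_force: 58.8
```

Within 1 mm; lower, touch down, release.

Request:
{"name": "apply_moves", "arguments": {
  "commands": [
    [-0.04,-0.04,0.4,0],
    [0,0,0.5,0],
    [0,0,0.5,0],
    [0,0,0.4,0],
    [0,0,0.2,0]
  ]
}}

```text
clock: 30.23
eef_pos: [0.5364, -0.0731, 0.0635]
tool_rot: [0.681, 0.732, -0.001, -0.001]
ft_force: [-0.4, -0.3, -0.8]
grip_width: 0.0173
grasp_force: 58.8
```

Request:
{"name": "apply_moves", "arguments": {
  "commands": [
    [0,0,0,0],
    [0,0,0.1,0],
    [0,0,0.1,0],
    [0,0,0.05,0],
    [0,0,0,0]
  ]
}}

```text
clock: 30.65
eef_pos: [0.5377, -0.0733, 0.0605]
tool_rot: [0.681, 0.732, 0.0, 0.0]
ft_force: [-0.2, -0.4, -1.3]
grip_width: 0.0175
grasp_force: 58.8
```

Request:
{"name": "apply_moves", "arguments": {
  "commands": [
    [0,0,0.05,0],
    [0,0,0,0],
    [0,0,0,0],
    [0,0,0,0],
    [0,0,0,0]
  ]
}}

```text
clock: 31.07
eef_pos: [0.538, -0.0734, 0.06]
tool_rot: [0.681, 0.732, 0.0, 0.0]
ft_force: [-0.8, 0.2, 3.4]
grip_width: 0.0174
grasp_force: 59.2
```

Request:
{"name": "apply_moves", "arguments": {
  "commands": [
    [0,0,0,0],
    [0,0,0,0],
    [0,0,0,0],
    [0,0,0,0],
    [0,0,0,0]
  ],
  "claw": 0.55
}}

```text
clock: 31.48
eef_pos: [0.5376, -0.0733, 0.0593]
tool_rot: [0.681, 0.732, -0.0, -0.0]
ft_force: [-0.3, 0.3, -0.4]
grip_width: 0.0388
grasp_force: 0.0
```

Request:
{"name": "apply_moves", "arguments": {
  "commands": [
    [0,0,-0.2,0],
    [0,0,-0.5,0],
    [0,0,-0.9,0],
    [0,0,-1,0],
    [0,0,-1,0]
  ]
}}

```text
clock: 31.9
eef_pos: [0.5375, -0.0733, 0.1329]
tool_rot: [0.681, 0.732, 0.0, 0.0]
ft_force: [1.0, -0.2, 0.2]
grip_width: 0.0385
grasp_force: 0.0
```

Request:
{"name": "apply_moves", "arguments": {
  "commands": [
    [0,0,-1,0],
    [0,0,-1,0],
    [0,0,-1,0],
    [0,0,-1,0],
    [0,0,-0.5,0]
  ]
}}

```text
clock: 32.32
eef_pos: [0.5388, -0.0735, 0.2253]
tool_rot: [0.681, 0.732, 0.002, 0.002]
ft_force: [0.1, -0.7, 0.6]
grip_width: 0.0384
grasp_force: 0.0
```

Request:
{"name": "apply_moves", "arguments": {
  "commands": [
    [0,0,-0.5,0],
    [0,0,-0.3,0],
    [0,0,0,0],
    [0,0,0,0],
    [0,0,0,0]
  ]
}}

```text
clock: 32.73
eef_pos: [0.537, -0.0732, 0.2362]
tool_rot: [0.681, 0.732, -0.001, -0.001]
ft_force: [1.0, 0.2, -0.5]
grip_width: 0.0382
grasp_force: 0.0
```

```bash
python3 look.py w8; python3 knobs.py w8 .008
python3 - <<'E'
from h import *
c=cam("pics/w8.npz")
for k in((.5294,.0462),(.5378,-.0735)): print(proj(c,[*k,.086]).round(1))
im=cv2.imread("pics/w8.png")
for n,p,z in (("handle",(.6282,.0531),.131),): print(n,proj(c,[*p,z]).round(1))
E
```

```text
t 32.7333 p [ 0.537  -0.0732  0.2362] y-yaw 4.16 z [-0.002  0.    -1.   ] w 0.0382 g 0.0 f [ 1.   0.2 -0.5] q [-0.14  0.32  0.16  1.41 -0.    1.36]
white [ 256   16   49   56 1568] [279.9  44.3] [0.5297 0.0435 0.058 ]
white [ 260   93   37   40 1157] [278.2 112.5] [ 0.5323 -0.0124  0.058 ]
white [ 258  150   45   49 1204] [279.6 170.2] [ 0.5375 -0.065   0.058 ]
white [328 266  22  41 356] [338. 282.] [ 0.6079 -0.1804  0.058 ]
circ 280.5 39.5 14.4 [0.53   0.0441 0.086 ]
circ 277.5 177.5 14.4 [ 0.5356 -0.0653  0.086 ]
circ 278.5 114.5 11.3 [ 0.5326 -0.0121  0.086 ]
[280.   36.4]
[279.3 186.7]
handle [432.   27.9]
```

The white body of the cell 5 jar sits the same way relative to its expected knob position as the verified cell 3 jar, so it is upright and centred. Handing in.

```bash
python3 -c "
from workcell import bot
print(bot.job_done())"
```

```text
the job is handed in; nothing more can be done
None
```

The lid is fully back and the two spare jars stand upright and released in the empty cells (3 and 5). The job was handed in with no verdict shown; I viewed 11 pictures, one over the limit of 10.

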